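# Fit a handle to a clay tamper

### The arm

A 7-joint arm with a two-finger parallel gripper is mounted at the origin on the work surface. World frame = base frame: x ahead of the robot, y to its left, z up, the work surface at z = 0. Lengths are in m, angles in rad, forces in N, time in s.
With the tool pointing down it reaches from about 0.35 to 0.9 m from the base axis. Payload 8.1 kg.
Tool frame: the origin (TCP) lies where the fingers leave the gripper's body, on its centre line; the fingertips stand 66 mm ahead of it and the grasp point (between the pads) lies 47 mm ahead of it; x points along the fingers, y is the direction in which the jaws open and shut, and the axes are right-handed (so a half turn about x gives the same grasp; the last joint's range is limited). The gripper opens to 92 mm and grips with 3 to 60 N. Pads are 19 mm wide; open, the fingers measure 130 mm over their backs; the gripper's body (75 mm by 190 mm) begins 47 mm behind the grasp point.
Start: joints at [-1.413, 0.434, 0.025, 1.573, -0.012, 1.134, -0.075], TCP at [0.161, 0.604, 0.292] pointing down, gripper open.
Joint ranges: [-2.62, 2.62], [-0.44, 2.09], [-1.27, 1.32], [0.08, 2.57], [-1.32, 4.46], [0.12, 2], [-2.74, 2.74]. Speed limits (rad/s): [2.22, 2.22, 3.01, 3.01, 3.14, 3.14, 3.14].

### API

Orientations are given as a unit quaternion [w, x, y, z].
In Python, from cell import monitor, cams, workorder gives the robot as it stands.
- The arm moves only by the tool apply_moves, never from a script. Its argument "motion" is a list of rows, each a list of 7 numbers: the shift along the world's x, y, z in m, then the turn, a rotation vector about the world's x, y, z in degrees, then the opening in per cent of the stroke, from 0 (shut) to 100 (fully open). In form: [[tx, ty, tz, rx, ry, rz, jaw], ...]. A call has 1 to 12 rows; each row shifts and turns the commanded pose from where the row before left it; what a row does not reach is not made up. A row lasts 1/12 s, in which the tool goes at most 41.7 mm and 7.16 degrees, less where a joint would pass 70% of its speed; a pose out of reach is approached as far as the arm can. A call is refused whole if a number of a shift passes 0.0417 or a number of a turn 7.16, either way. A call with a gripper value outside its range is refused whole. The fingers move at their own pace and stop on an object; "grip_force" is the grip in N (left out, the last holds). Time passes only in rows, so rows that do not move let the fingers close. It gives the time, the measured TCP pose, the force and the opening at its end, in the units of the state.
- monitor.state(): the state, without advancing time (a new reading comes with each control period).
- cams.get_image(name): name is "side" or "top" or "wrist"; returns a dict with "img" (420x560x3 uint8, red, green, blue), "range_z" (420x560 float32, m along the optical axis (not along the pixel's ray), 0 where there is no reading), "camera_matrix" (3x3 intrinsics, pixels), "world_from_camera" (4x4, takes a point from camera to world coordinates); the wrist camera has in their place "hand_eye" (4x4, takes a point from camera to tool coordinates, whose origin is the TCP and whose axes are the tool frame's). Camera axes: x right, y down, z forward; pixel columns grow to the right and rows downward; lengths in m; the calibration is good to about 2 mm. The wrist camera is an equidistant fisheye: a pixel r from the principal point sees the ray r / f radians off the axis. A picture is of the moment at which its call begins: read the wrist's pose just before it.
- workorder.sign_off(): hands the job in, once; it reports no verdict.
The state is a dict: "clock": time; "qpos": joint angles; "qvel": joint speeds; "tau": joint torques, N m; "eef_pos": TCP position; "orientation": TCP orientation; "contact_force": force on the tool from outside, world axes, zero at the start; "moment": the same for the moment, N m; "opening": finger opening in m.
Only numpy, scipy, OpenCV 4.12 (cv2) and the standard library are available. Lean on these libraries where they do the work, as an engineer would, in place of code of your own. Each camera call takes 0.05 s, during which the arm holds its last target.

### The job

Fit the straight, flat-topped wooden handle from the rack into the socket of the iron tamper head: set its tapered shank in the socket and tap or press it down firmly, going by feel and never ramming it, until friction alone holds it. Then lift the whole tamper clear of the table by the handle alone and stand it upright in the middle of the cork pad, leaving everything else as it is.

Things in the scene. Friction and masses are not known exactly. Their poses are not given: they have to be found in the camera images.
- handle_grip (a point): The loose wooden handle to fit (about 110 g): a straight cylinder 34 mm in diameter, 70 mm long, flat on top, on a tapered shank. The point is on its axis half-way up the cylinder: 35 mm below the flat top, 35 mm above the shoulder, 83 mm above the shank's tip; z points from tip to top. It starts upright in one of the rack's holes, its shoulder on the rack's top, and lifts straight out.
- shank_tip (a point): The tip of that handle's round tapered shank, on the axis; z points up the handle. The shank is 48 mm long, 23.6 mm in diameter at the shoulder, 15.2 mm at 4 mm above the tip, and bevelled from there to 11 mm at the tip.
- tamper_head: The loose cast-iron tamper head (0.55 to 0.75 kg) on the table: a round sole 68 mm in diameter, 12 mm thick, under a round boss 42 mm in diameter; 60 mm high overall. Origin: centre of the underside; z up. Handle and head pressed together with 15 to 25 N hold when lifted; below about 10 N they may not; a push of more than 30 N is ramming and spoils them.
- socket_mouth (a point): Centre of the socket's mouth, level with the boss top, z up. The bore is 32 mm wide, 48 mm deep; in it a 24 mm high sleeve of four spring jaws with the shank's taper, 20 mm wide at its top. The sleeve's top lies 0 to 13 mm below the mouth (it differs, unmeasured), so the shank seats with its tip 25 to 40 mm below the mouth, then sinks about 1 mm per 7 N. Its shoulder stops short of the boss.
- rack: Wooden rack block fixed to the table, 75 x 200 x 60 mm, with three 27 mm holes in a row along its y axis, 65 mm apart; the holes hold the three handles in any order. Origin: centre of its underside; z up.
- pad_top (a point): Centre of the top face of the square cork pad, 130 x 130 x 8 mm, fixed to the table, so 8 mm above it. The finished tamper stands here.
- ball_center (a point): A bystander: a handle with a ball top (38 mm), in the rack. The point is the centre of the ball, 35 mm above the rack's top. Leave it.
- slim_center (a point): A bystander: a slim handle (17 mm in diameter), in the rack. The point is on its axis, 35 mm above the rack's top. Leave it.
- small_pot: A bystander: a small rectangular clay pot, 70 x 95 x 50 mm. Origin: centre of its underside.
- round_pot: A bystander: a small round clay pot, 76 mm in diameter, 45 mm high. Origin: centre of its underside.
- green_pot: A bystander: a small round glazed pot, 64 mm in diameter, 40 mm high. Origin: centre of its underside.
- brush: A bystander: a brush lying on the table on the robot's side. Origin: about its middle.

How it is judged:
By the outcome, as a careful person would: the job done as asked, in the order asked, and still so for the second after the job is handed in, with the robot touching nothing.
It also fails if it takes over 72 s, if anything falls off the work surface, if the arm or the gripper's body presses on something with over 40 N, if the wrist force passes 120 N, or if a joint passes its speed limit or range.

## Working session

There is one attempt and no reset: what is moved stays moved. The work goes in short steps, Python scripts to look and compute and a tool call to move; the robot and the scene stay as the last step left them, time stands still between calls to the robot, and variables do not carry over. Pictures are saved under pics/ and viewed, and the job is handed in when it is done.

Besides the shell and the picture viewer there is one more tool, called after "Emit:" by a JSON object that holds its "name" and its "arguments". apply_moves: Moves the arm, as the interface text tells. Its arguments: {"type":"object","properties":{"motion":{"type":"array","items":{"type":"array","items":{"type":"number"}}},"grip_force":{"type":"number"}},"required":["motion"]}

```bash
mkdir -p pics; ls
python3 - <<'E'
from cell import monitor,cams
import cv2,numpy as np
print(monitor.state())
for n in("side","top"):
    d=cams.get_image(n); cv2.imwrite(f"pics/{n}0.png",d["img"][:,:,::-1]); np.savez(f"{n}0.npz",**d)
    print(d["camera_matrix"],d["world_from_camera"])
E
```

```text
pics
{'clock': 0.0, 'qpos': array([-1.41261995,  0.4352445 ,  0.02499911,  1.57409873, -0.01159504,
        1.13400919, -0.07505455]), 'qvel': array([ 0.00043707, -0.00045121,  0.0008063 , -0.00077185, -0.00034642,
        0.00087386, -0.00025748]), 'tau': array([ 1.67068833e-04, -6.67840648e+01,  9.85529758e-01, -3.14462328e+01,
       -6.03647414e-02,  4.28005157e-02,  1.84275282e-04]), 'eef_pos': array([0.16109995, 0.60345359, 0.29143121]), 'orientation': array([ 0.70108508,  0.09138278,  0.70111925, -0.09252409]), 'contact_force': array([-0.2441177 , -0.10613735, -0.86666955]), 'moment': array([-0.00542274,  0.05693898, -0.04572651]), 'opening': 0.09152963782404899}
[[435.08450558   0.         277.23712138]
 [  0.         435.08450558 213.97416102]
 [  0.           0.           1.        ]] [[-0.91588272 -0.22844291  0.33011011  0.26018753]
 [-0.40111953  0.48760599 -0.77546343  0.644531  ]
 [ 0.01618545 -0.84264716 -0.53822281  0.56899502]
 [ 0.          0.          0.          1.        ]]
[[445.21318612   0.         277.76589493]
 [  0.         445.21318612 208.65390999]
 [  0.           0.           1.        ]] [[-0.00837172 -0.98954478  0.14398282  0.39692427]
 [-0.99988702  0.00648616 -0.01356016  0.00549389]
 [ 0.01248449 -0.14408007 -0.98948728  1.02725421]
 [ 0.          0.          0.          1.        ]]
```

View pics/side0.png

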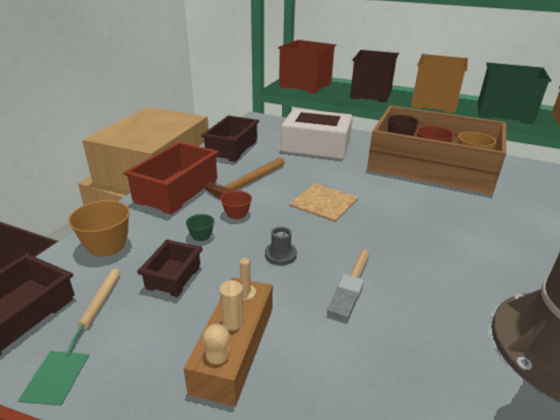

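View pics/top0.png

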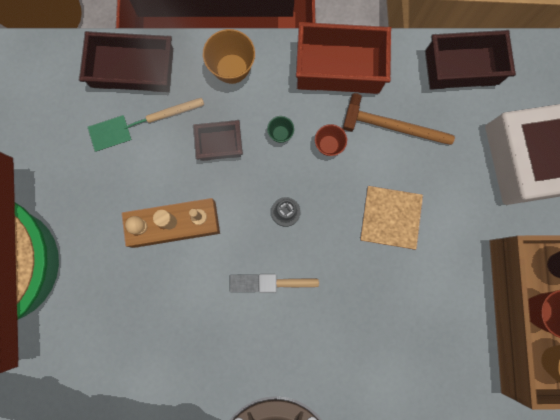

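The side view shows the flat handle in the rack's middle hole (232,300), between the ball and slim handles. In the top view the handle top is near (162,218), the head near (286,210) and the pad near (392,217). I'll zoom in and measure these.

```bash
cat > h.py <<'E'
import numpy as np,cv2
def ray(d,u,v):
    K=d["camera_matrix"];T=d["world_from_camera"]
    r=T[:3,:3]@np.linalg.solve(K,np.array([u,v,1.]));return T[:3,3],r
def onz(d,u,v,z):
    o,r=ray(d,u,v);return o+r*(z-o[2])/r[2]
def proj(d,p):
    T=d["world_from_camera"];c=T[:3,:3].T@(np.asarray(p)-T[:3,3]);q=d["camera_matrix"]@c;return q[:2]/q[2]
E
python3 - <<'E'
import numpy as np,cv2
from h import *
t=dict(np.load("top0.npz"));s=dict(np.load("side0.npz"))
a=cv2.resize(t["img"][190:255,110:230],None,fx=6,fy=6,interpolation=cv2.INTER_CUBIC)
cv2.imwrite("pics/t_rack.png",a[:,:,::-1])
a=cv2.resize(t["img"][185:240,255:315],None,fx=8,fy=8,interpolation=cv2.INTER_CUBIC)
cv2.imwrite("pics/t_head.png",a[:,:,::-1])
a=cv2.resize(s["img"][220:400,180:310],None,fx=3.3,fy=3.3,interpolation=cv2.INTER_CUBIC)
cv2.imwrite("pics/s_rack.png",a[:,:,::-1])
# depth heights in top
Z=t["range_z"];K=t["camera_matrix"];T=t["world_from_camera"]
v,u=np.mgrid[:420,:560]
c=np.stack([(u-K[0,2])/K[0,0]*Z,(v-K[1,2])/K[1,1]*Z,Z],-1)
P=c@T[:3,:3].T+T[:3,3]
np.save("P.npy",P)
for nm,(u0,u1,v0,v1),(z0,z1) in [("handle",(150,175,205,232),(.12,.14)),("rack",(115,225,195,250),(.053,.067)),("boss",(260,312,188,236),(.052,.068)),("sole",(260,312,188,236),(.006,.02)),("slim",(185,210,200,230),(.1,.16)),("ball",(122,150,212,240),(.09,.13))]:
    m=np.zeros((420,560),bool);m[v0:v1,u0:u1]=1;m&=(P[...,2]>z0)&(P[...,2]<z1)&(Z>0)
    q=P[m]; 
    if len(q)<3: print(nm,len(q));continue
    (cu,cv_),(w,h),an=cv2.minAreaRect((q[:,:2]*1000).astype(np.float32)); 
    print(nm,m.sum(),q.mean(0).round(4),"rect",cu.__round__(1),cv_.__round__(1),round(w,1),round(h,1),round(an,1),"pixmean",u[m].mean(),v[m].mean())
hsv=cv2.cvtColor(t["img"],cv2.COLOR_RGB2HSV)
m=cv2.inRange(hsv,(5,70,80),(30,255,255));m[:, :350]=0;m[:,435:]=0;m[:180]=0;m[255:]=0
m=cv2.morphologyEx(m,cv2.MORPH_CLOSE,np.ones((5,5)))
(cu,cv_),wh,an=cv2.minAreaRect(np.argwhere(m)[:,::-1].astype(np.float32));print("pad",cu,cv_,wh,an,onz(t,cu,cv_,.008))
E
```

```text
handle 234 [0.5107 0.2293 0.1292] rect 510.5 229.5 32.1 33.2 0.7 pixmean 161.32051282051282 217.67094017094018
rack 2427 [0.5099 0.2229 0.06  ] rect 511.0 230.4 76.0 200.3 8.7 pixmean 172.0247218788628 221.98104655953853
boss 132 [ 0.5389 -0.0258  0.0592] rect 538.9 -25.9 39.7 40.1 88.9 pixmean 285.9469696969697 208.12121212121212
sole 394 [ 0.5354 -0.0246  0.0128] rect 539.2 -25.1 64.7 65.7 89.6 pixmean 284.83756345177665 212.56345177664974
slim 76 [0.5199 0.1642 0.1266] rect 520.5 165.6 15.9 15.4 89.2 pixmean 193.78947368421052 213.1315789473684
ball 267 [0.4998 0.2909 0.107 ] rect 500.4 292.9 35.5 36.1 43.5 pixmean 133.8876404494382 224.40074906367042
pad 391.60137939453125 217.35812377929688 (57.44622039794922, 55.522674560546875) 8.972625732421875 [ 0.52315322 -0.27179846  0.008     ]
```

```bash
python3 -c "
import cv2,numpy as np
a=[cv2.imread('pics/'+n) for n in('t_rack.png','t_head.png')]
a=[cv2.resize(x,None,fx=.5,fy=.5) if 0 else x for x in a]
h=max(x.shape[0] for x in a)
print([x.shape for x in a])"
```

```text
[(390, 720, 3), (440, 480, 3)]
```

View pics/t_rack.png

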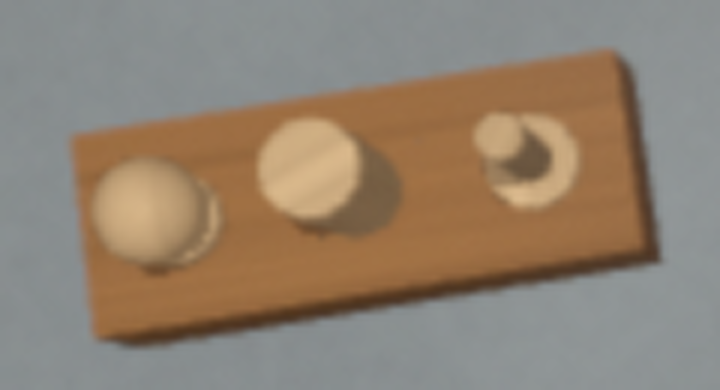

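View pics/t_head.png

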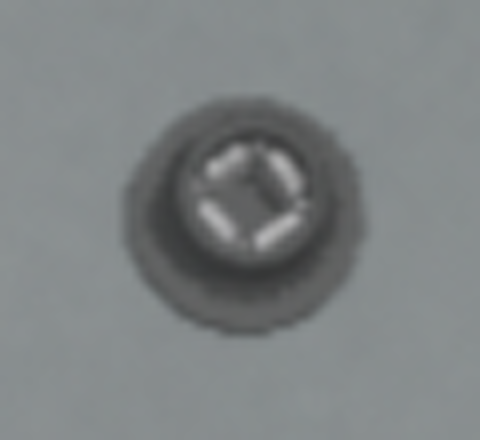

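View pics/s_rack.png

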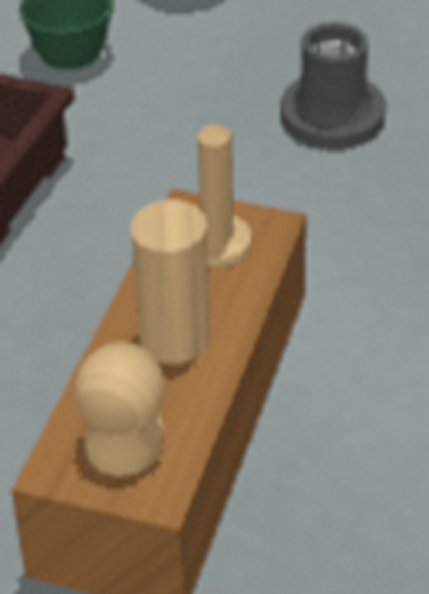

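From the measurements, the handle is at (0.511, 0.2295), the head at (0.539, -0.0255) and the pad at (0.523, -0.272), with the rack yawed about 8.8°. I'll grasp with the jaws across the row, which means tool yaw -81° against -15° now.

Emit:
{"name": "apply_moves", "arguments": {"motion": [[0.0175, -0.0187, 0, 0, 0, -3.3, 100], [0.0175, -0.0187, 0, 0, 0, -3.3, 100], [0.0175, -0.0187, 0, 0, 0, -3.3, 100], [0.0175, -0.0187, 0, 0, 0, -3.3, 100], [0.0175, -0.0187, 0, 0, 0, -3.3, 100], [0.0175, -0.0187, 0, 0, 0, -3.3, 100], [0.0175, -0.0187, 0, 0, 0, -3.3, 100], [0.0175, -0.0187, 0, 0, 0, -3.3, 100], [0.0175, -0.0187, 0, 0, 0, -3.3, 100], [0.0175, -0.0187, 0, 0, 0, -3.3, 100]]}}

```text
clock: 0.93
eef_pos: [0.3371, 0.4154, 0.2921]
orientation: [0.646, 0.288, 0.646, -0.289]
contact_force: [-0.3, -0.5, -1.0]
opening: 0.092
```

Emit:
{"name": "apply_moves", "arguments": {"motion": [[0.0175, -0.0187, 0, 0, 0, -3.3, 100], [0.0175, -0.0187, 0, 0, 0, -3.3, 100], [0.0175, -0.0187, 0, 0, 0, -3.3, 100], [0.0175, -0.0187, 0, 0, 0, -3.3, 100], [0.0175, -0.0187, 0, 0, 0, -3.3, 100], [0.0175, -0.0187, 0, 0, 0, -3.3, 100], [0.0175, -0.0187, 0, 0, 0, -3.3, 100], [0.0175, -0.0187, 0, 0, 0, -3.3, 100], [0.0175, -0.0187, 0, 0, 0, -3.3, 100], [0.0175, -0.0187, 0, 0, 0, -3.3, 100], [0, 0, 0, 0, 0, 0, 100], [0, 0, 0, 0, 0, 0, 100]]}}

```text
clock: 1.93
eef_pos: [0.512, 0.228, 0.2921]
orientation: [0.537, 0.46, 0.537, -0.46]
contact_force: [-0.3, 1.6, -0.8]
opening: 0.0922
```

```bash
cat >> h.py <<'E'
from scipy.spatial.transform import Rotation as Ro
def st():
    from cell import monitor
    s=monitor.state();w,x,y,z=s["orientation"];R=Ro.from_quat([x,y,z,w]).as_matrix()
    ya=R[:,1]
    # rotvec (deg, world) taking tool x to straight down
    a=R[:,0];rv=np.degrees(np.cross(a,[0,0,-1]))
    print("t %.2f pos"%s["clock"],s["eef_pos"].round(4),"yaw %.2f"%np.degrees(np.arctan2(-ya[0],ya[1])),"tiltfix",rv.round(2),"F",s["contact_force"].round(2),"M",s["moment"].round(2),"open %.4f"%s["opening"],"q",s["qpos"].round(2))
    return s,R
E
python3 - <<'E'
from h import *
s,R=st()
from cell import cams
d=cams.get_image("wrist");cv2.imwrite("pics/w1.png",d["img"][:,:,::-1]);print(d["camera_matrix"],d["hand_eye"].round(4))
np.savez("w1.npz",pos=s["eef_pos"],R=R,**d)
E
```

```text
t 1.93 pos [0.512  0.228  0.2921] yaw -81.16 tiltfix [0.04 0.   0.  ] F [-0.32  1.65 -0.83] M [-0.08  0.12 -0.02] open 0.0922 q [-0.84  0.34  0.43  1.76 -0.16  1.08 -0.2 ]
[[325.1922621    0.         278.44197116]
 [  0.         325.1922621  206.8010475 ]
 [  0.           0.           1.        ]] [[ 1.000e-04 -2.554e-01  9.668e-01 -9.130e-02]
 [ 1.000e+00  1.000e-03  2.000e-04 -7.000e-04]
 [-1.100e-03  9.668e-01  2.554e-01 -6.870e-02]
 [ 0.000e+00  0.000e+00  0.000e+00  1.000e+00]]
```

View pics/w1.png

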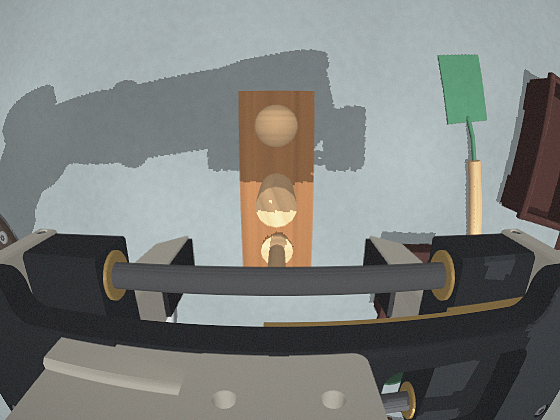

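The wrist view shows the rack, with the handle's top face near (277,205), midway between the fingers. I'll check this against the wrist depth.

```bash
cat >> h.py <<'E'
def wpts(d):
    K=d["camera_matrix"];Z=d["range_z"];v,u=np.mgrid[:420,:560]
    x=(u-K[0,2])/K[0,0];y=(v-K[1,2])/K[1,1];th=np.hypot(x,y)+1e-9
    k=np.tan(np.minimum(th,1.5))/th
    c=np.stack([x*k*Z,y*k*Z,Z],-1)
    H=d["hand_eye"];P=c@H[:3,:3].T+H[:3,3]
    return P@d["R"].T+d["pos"]
E
python3 - <<'E'
from h import *
d=dict(np.load("w1.npz"));P=wpts(d)
for nm,(u0,u1,v0,v1),(z0,z1) in [("handle",(245,312,160,240),(.124,.137)),("rack",(230,320,85,265),(.055,.065))]:
    m=np.zeros((420,560),bool);m[v0:v1,u0:u1]=1;m&=(P[...,2]>z0)&(P[...,2]<z1)&(d["range_z"]>0)
    q=P[m];print(nm,m.sum(),q.mean(0).round(4),cv2.minAreaRect((q[:,:2]*1000).astype(np.float32)))
E
```

```text
handle 1341 [0.5089 0.2297 0.1286] ((509.1754455566406, 229.0738525390625), (32.542728424072266, 34.0008544921875), 8.545557975769043)
rack 9148 [0.507  0.2415 0.059 ] ((507.7910461425781, 236.322998046875), (75.82200622558594, 184.1773223876953), 8.97779369354248)
```

Emit:
{"name": "apply_moves", "arguments": {"motion": [[-0.0018, 0.0014, -0.02, 0, 0, 0, 80], [0, 0, -0.03, 0, 0, 0, 80], [0, 0, -0.03, 0, 0, 0, 80], [0, 0, -0.03, 0, 0, 0, 80], [0, 0, -0.02, 0, 0, 0, 80], [0, 0, -0.01, 0, 0, 0, 80], [0, 0, -0.007, 0, 0, 0, 80], [0, 0, 0, 0, 0, 0, 80], [0, 0, 0, 0, 0, 0, 80]], "grip_force": 15}}

```text
clock: 2.73
eef_pos: [0.5097, 0.2318, 0.146]
orientation: [0.538, 0.459, 0.538, -0.458]
contact_force: [0.5, 0.2, 0.1]
opening: 0.0737
```

```bash
python3 -c "
from h import *;st()"
```

```text
t 2.73 pos [0.5097 0.2318 0.146 ] yaw -80.92 tiltfix [-0.04  0.04  0.  ] F [0.55 0.23 0.06] M [-0.05  0.01  0.04] open 0.0737 q [-0.78  0.51  0.37  1.92 -0.26  0.76 -0.11]
```

Emit:
{"name": "apply_moves", "arguments": {"motion": [[0.0003, -0.0023, -0.003, 0, 0, 0, 80], [0, 0, 0, 0, 0, 0, 80], [0, 0, 0, 0, 0, 0, 0], [0, 0, 0, 0, 0, 0, 0], [0, 0, 0, 0, 0, 0, 0], [0, 0, 0, 0, 0, 0, 0], [0, 0, 0, 0, 0, 0, 0], [0, 0, 0, 0, 0, 0, 0]], "grip_force": 15}}

```text
clock: 3.4
eef_pos: [0.5097, 0.229, 0.1423]
orientation: [0.538, 0.459, 0.538, -0.459]
contact_force: [-0.4, 0.6, -0.1]
opening: 0.0381
```

Emit:
{"name": "apply_moves", "arguments": {"motion": [[0, 0, 0, 0, 0, 0, 0], [0, 0, 0, 0, 0, 0, 0], [0, 0, 0, 0, 0, 0, 0], [0, 0, 0, 0, 0, 0, 0]], "grip_force": 55}}

```text
clock: 3.73
eef_pos: [0.5097, 0.229, 0.1423]
orientation: [0.538, 0.459, 0.538, -0.459]
contact_force: [-1.5, -0.6, 0.7]
opening: 0.0333
```

```bash
python3 -c "
from h import *;st()"
```

```text
t 3.73 pos [0.5097 0.229  0.1423] yaw -80.95 tiltfix [-0.  0.  0.] F [-1.48 -0.58  0.67] M [-0.06  0.1   0.01] open 0.0333 q [-0.78  0.52  0.36  1.92 -0.26  0.75 -0.11]
```

Emit:
{"name": "apply_moves", "arguments": {"motion": [[0, 0, 0.006, 0, 0, 0, 0], [0, 0, 0.012, 0, 0, 0, 0], [0, 0, 0.016, 0, 0, 0, 0], [0, 0, 0.02, 0, 0, 0, 0], [0, 0, 0.025, 0, 0, 0, 0], [0, 0, 0.025, 0, 0, 0, 0], [0, 0, 0.025, 0, 0, 0, 0], [0, 0, 0.02, 0, 0, 0, 0], [0, 0, 0.01, 0, 0, 0, 0], [0, 0, 0, 0, 0, 0, 0], [0, 0, 0, 0, 0, 0, 0]]}}

```text
clock: 4.65
eef_pos: [0.5095, 0.2289, 0.3009]
orientation: [0.538, 0.459, 0.538, -0.459]
contact_force: [-0.1, 0.3, -0.6]
opening: 0.0334
```

Run:
```python
from h import *
from cell import cams
s,R=st()
d=cams.get_image("side");cv2.imwrite("pics/s2.png",d["img"][:,:,::-1])
```

```text
t 4.65 pos [0.5095 0.2289 0.3009] yaw -80.94 tiltfix [-0.01  0.    0.  ] F [-0.09  0.27 -0.61] M [-0.07  0.06  0.02] open 0.0334 q [-0.85  0.33  0.44  1.75 -0.15  1.09 -0.2 ]
```

View pics/s2.png

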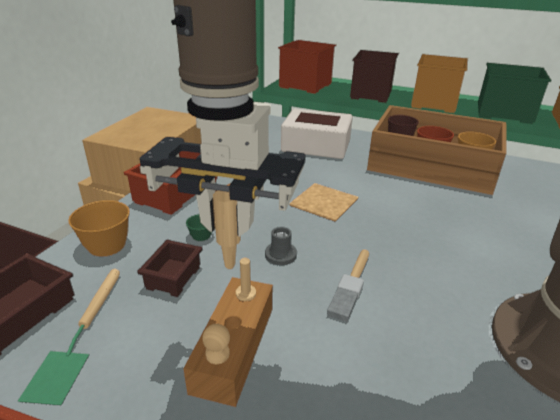

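The handle is held and clear of the rack. The tip hangs near (231,268) in the side view. Next I move above the head.

Emit:
{"name": "apply_moves", "arguments": {"motion": [[0.0015, -0.0125, 0, 0, 0, 0, 0], [0.003, -0.025, 0, 0, 0, 0, 0], [0.003, -0.026, 0, 0, 0, 0, 0], [0.003, -0.026, 0, 0, 0, 0, 0], [0.003, -0.026, 0, 0, 0, 0, 0], [0.003, -0.026, 0, 0, 0, 0, 0], [0.003, -0.026, 0, 0, 0, 0, 0], [0.003, -0.026, 0, 0, 0, 0, 0], [0.003, -0.026, 0, 0, 0, 0, 0], [0.003, -0.025, 0, 0, 0, 0, 0], [0.001, -0.01, 0, 0, 0, 0, 0], [0, 0, 0, 0, 0, 0, 0]]}}

```text
clock: 5.7
eef_pos: [0.5385, -0.0295, 0.3004]
orientation: [0.537, 0.46, 0.537, -0.461]
contact_force: [0.2, -0.6, -1.3]
opening: 0.033
```

Emit:
{"name": "apply_moves", "arguments": {"motion": [[0, 0, -0.02, 0, 0, 0, 0], [0, 0, -0.025, 0, 0, 0, 0], [0, 0, -0.015, 0, 0, 0, 0], [0, 0, -0.01, 0, 0, 0, 0], [0, 0, 0, 0, 0, 0, 0], [0, 0, 0, 0, 0, 0, 0], [0, 0, 0, 0, 0, 0, 0]]}}

```text
clock: 6.28
eef_pos: [0.5397, -0.0252, 0.232]
orientation: [0.538, 0.459, 0.538, -0.459]
contact_force: [-0.3, -0.3, -1.4]
opening: 0.0334
```

Run:
```python
from h import *
from cell import cams
s,R=st()
for n in("side","top","wrist"):
    d=cams.get_image(n);np.savez(f"{n}3.npz",pos=s["eef_pos"],R=R,**d);cv2.imwrite(f"pics/{n}3.png",d["img"][:,:,::-1])
d=dict(np.load("side3.npz"))
tcp=s["eef_pos"]
im=cv2.resize(d["img"][150:290,200:360],None,fx=4,fy=4,interpolation=cv2.INTER_CUBIC)
def pt(p,c):
    q=(proj(d,p)-[200,150]+.5)*4; cv2.circle(im,tuple(int(x) for x in q),4,c,-1)
pt(tcp-[0,0,.1303],(255,0,0));pt(tcp-[0,0,.0823],(0,0,255));pt([.539,-.0255,.06],(0,255,0));pt([.539,-.0255,0],(0,255,0))
cv2.imwrite("pics/side3z.png",im[:,:,::-1])
```

```text
t 6.28 pos [ 0.5397 -0.0252  0.232 ] yaw -80.92 tiltfix [-0.01  0.06  0.  ] F [-0.35 -0.28 -1.38] M [-0.11  0.07  0.01] open 0.0334 q [-0.43  0.38  0.51  1.89 -0.23  0.93  0.34]
```

View pics/side3z.png

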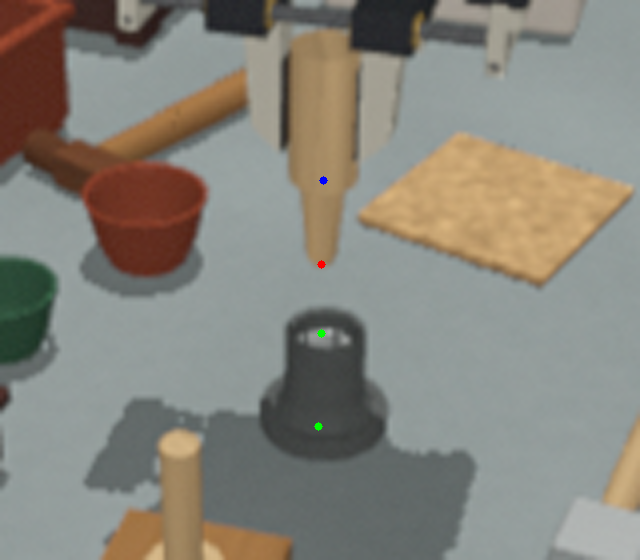

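View pics/wrist3.png

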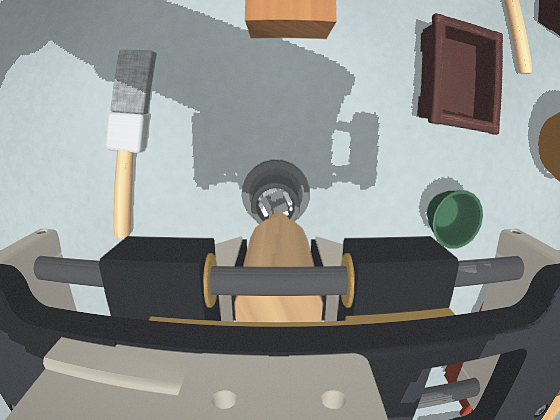

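View pics/top3.png

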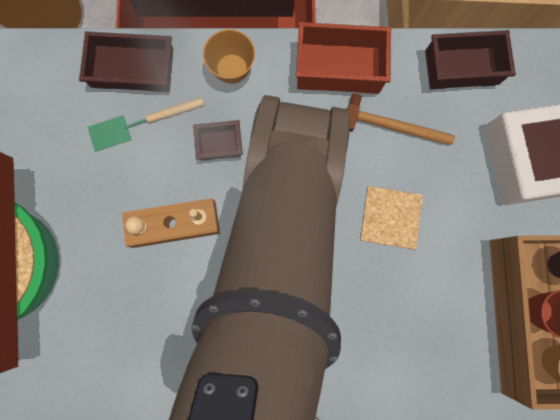

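In the side view the modelled tip (red) matches the visible shank tip, and it sits above the socket mouth. I'll refine the head's position in the wrist depth.

Run:
```python
from h import *
d=dict(np.load("wrist3.npz"));P=wpts(d)
for (z0,z1) in [(.054,.064),(.006,.018)]:
    m=np.zeros((420,560),bool);m[150:235,235:320]=1;m&=(P[...,2]>z0)&(P[...,2]<z1)
    q=(P[m][:,:2]*1000).astype(np.float32);print(m.sum(),cv2.minAreaRect(q),cv2.minEnclosingCircle(q),P[m][:,2].mean())
```

```text
629 ((535.5173950195312, -23.144376754760742), (41.06828308105469, 34.25092315673828), 14.593263626098633) ((536.3927001953125, -26.555450439453125), 21.005922317504883) 0.05836250876079353
1672 ((535.9928588867188, -22.753698348999023), (67.59932708740234, 58.27042007446289), 4.98838996887207) ((536.3676147460938, -26.78512954711914), 34.071128845214844) 0.01161924449964518
```

Emit:
{"name": "apply_moves", "arguments": {"motion": [[-0.0018, -0.001, -0.005, 0, 0, 0, 0], [0, 0, -0.012, 0, 0, 0, 0], [0, 0, -0.012, 0, 0, 0, 0], [0, 0, -0.006, 0, 0, 0, 0], [0, 0, -0.003, 0, 0, 0, 0], [0, 0, 0, 0, 0, 0, 0], [0, 0, 0, 0, 0, 0, 0], [0, 0, 0, 0, 0, 0, 0]]}}

```text
clock: 7.1
eef_pos: [0.5377, -0.0266, 0.1938]
orientation: [0.538, 0.459, 0.538, -0.459]
contact_force: [-0.4, -0.4, -0.9]
opening: 0.0331
```

Emit:
{"name": "apply_moves", "arguments": {"motion": [[0, 0, -0.003, 0, 0, 0, 0], [0, 0, -0.003, 0, 0, 0, 0], [0, 0, -0.003, 0, 0, 0, 0], [0, 0, -0.003, 0, 0, 0, 0], [0, 0, -0.002, 0, 0, 0, 0], [0, 0, 0, 0, 0, 0, 0], [0, 0, 0, 0, 0, 0, 0], [0, 0, 0, 0, 0, 0, 0]]}}

```text
clock: 7.77
eef_pos: [0.5374, -0.0266, 0.1793]
orientation: [0.538, 0.459, 0.538, -0.459]
contact_force: [0.0, 0.4, -1.7]
opening: 0.0332
```

```bash
python3 -c "
from h import *;st()"
```

```text
t 7.77 pos [ 0.5374 -0.0266  0.1793] yaw -80.95 tiltfix [0. 0. 0.] F [ 0.01  0.37 -1.74] M [-0.09  0.01 -0.09] open 0.0332 q [-0.4   0.45  0.47  1.95 -0.27  0.81  0.38]
```

Emit:
{"name": "apply_moves", "arguments": {"motion": [[0, 0, -0.002, 0, 0, 0, 0], [0, 0, -0.002, 0, 0, 0, 0], [0, 0, -0.002, 0, 0, 0, 0], [0, 0, -0.002, 0, 0, 0, 0], [0, 0, 0, 0, 0, 0, 0], [0, 0, 0, 0, 0, 0, 0]]}}

```text
clock: 8.27
eef_pos: [0.5373, -0.0265, 0.1711]
orientation: [0.538, 0.459, 0.538, -0.459]
contact_force: [0.6, -0.1, -0.9]
opening: 0.0334
```

Emit:
{"name": "apply_moves", "arguments": {"motion": [[0, 0, -0.001, 0, 0, 0, 0], [0, 0, -0.001, 0, 0, 0, 0], [0, 0, -0.001, 0, 0, 0, 0], [0, 0, 0, 0, 0, 0, 0], [0, 0, 0, 0, 0, 0, 0]]}}

```text
clock: 8.68
eef_pos: [0.5373, -0.0265, 0.1682]
orientation: [0.538, 0.459, 0.538, -0.459]
contact_force: [-0.3, 0.7, -1.6]
opening: 0.0333
```

Emit:
{"name": "apply_moves", "arguments": {"motion": [[0, 0, -0.001, 0, 0, 0, 0], [0, 0, -0.001, 0, 0, 0, 0], [0, 0, 0, 0, 0, 0, 0], [0, 0, 0, 0, 0, 0, 0]]}}

```text
clock: 9.02
eef_pos: [0.5373, -0.0265, 0.1662]
orientation: [0.538, 0.459, 0.538, -0.459]
contact_force: [-0.1, -0.3, -1.3]
opening: 0.0333
```

Tip is now 24 mm below the mouth with no force, so I'm in the possible seating range. I'll go on in steps of 1 to 2 mm per call.

Emit:
{"name": "apply_moves", "arguments": {"motion": [[0, 0, -0.001, 0, 0, 0, 0], [0, 0, 0, 0, 0, 0, 0], [0, 0, -0.001, 0, 0, 0, 0], [0, 0, 0, 0, 0, 0, 0], [0, 0, 0, 0, 0, 0, 0]]}}

```text
clock: 9.43
eef_pos: [0.5373, -0.0265, 0.1642]
orientation: [0.538, 0.459, 0.538, -0.459]
contact_force: [0.1, -0.0, -0.1]
opening: 0.0332
```

Emit:
{"name": "apply_moves", "arguments": {"motion": [[0, 0, -0.001, 0, 0, 0, 0], [0, 0, 0, 0, 0, 0, 0], [0, 0, 0, 0, 0, 0, 0]]}}

```text
clock: 9.68
eef_pos: [0.5373, -0.0265, 0.1632]
orientation: [0.538, 0.459, 0.538, -0.459]
contact_force: [-0.4, -0.5, -1.1]
opening: 0.0333
```

Emit:
{"name": "apply_moves", "arguments": {"motion": [[0, 0, -0.001, 0, 0, 0, 0], [0, 0, 0, 0, 0, 0, 0], [0, 0, 0, 0, 0, 0, 0]]}}

```text
clock: 9.93
eef_pos: [0.5373, -0.0265, 0.1622]
orientation: [0.538, 0.459, 0.538, -0.459]
contact_force: [0.3, 0.4, -1.2]
opening: 0.0333
```

Emit:
{"name": "apply_moves", "arguments": {"motion": [[0, 0, -0.001, 0, 0, 0, 0], [0, 0, 0, 0, 0, 0, 0], [0, 0, -0.001, 0, 0, 0, 0], [0, 0, 0, 0, 0, 0, 0], [0, 0, 0, 0, 0, 0, 0]]}}

```text
clock: 10.35
eef_pos: [0.5373, -0.0265, 0.1602]
orientation: [0.538, 0.459, 0.538, -0.459]
contact_force: [0.6, 0.2, -0.4]
opening: 0.0334
```

Emit:
{"name": "apply_moves", "arguments": {"motion": [[0, 0, -0.001, 0, 0, 0, 0], [0, 0, 0, 0, 0, 0, 0], [0, 0, 0, 0, 0, 0, 0]]}}

```text
clock: 10.6
eef_pos: [0.5373, -0.0265, 0.1592]
orientation: [0.538, 0.459, 0.538, -0.459]
contact_force: [-0.4, -0.1, -1.0]
opening: 0.0329
```

Emit:
{"name": "apply_moves", "arguments": {"motion": [[0, 0, -0.001, 0, 0, 0, 0], [0, 0, 0, 0, 0, 0, 0], [0, 0, 0, 0, 0, 0, 0]]}}

```text
clock: 10.85
eef_pos: [0.5374, -0.0265, 0.1582]
orientation: [0.538, 0.459, 0.538, -0.459]
contact_force: [-0.2, 0.2, -0.7]
opening: 0.0332
```

Emit:
{"name": "apply_moves", "arguments": {"motion": [[0, 0, -0.001, 0, 0, 0, 0], [0, 0, 0, 0, 0, 0, 0], [0, 0, 0, 0, 0, 0, 0]]}}

```text
clock: 11.1
eef_pos: [0.5374, -0.0265, 0.1572]
orientation: [0.538, 0.459, 0.538, -0.459]
contact_force: [0.8, 0.3, -0.7]
opening: 0.0336
```

Emit:
{"name": "apply_moves", "arguments": {"motion": [[0, 0, -0.001, 0, 0, 0, 0], [0, 0, 0, 0, 0, 0, 0], [0, 0, 0, 0, 0, 0, 0]]}}

```text
clock: 11.35
eef_pos: [0.5373, -0.0265, 0.1562]
orientation: [0.538, 0.459, 0.538, -0.459]
contact_force: [0.1, 0.4, -1.6]
opening: 0.0337
```

Emit:
{"name": "apply_moves", "arguments": {"motion": [[0, 0, -0.001, 0, 0, 0, 0], [0, 0, 0, 0, 0, 0, 0], [0, 0, 0, 0, 0, 0, 0]]}}

```text
clock: 11.6
eef_pos: [0.5374, -0.0265, 0.1552]
orientation: [0.538, 0.459, 0.538, -0.459]
contact_force: [0.1, -0.4, -1.3]
opening: 0.0336
```

Emit:
{"name": "apply_moves", "arguments": {"motion": [[0, 0, -0.001, 0, 0, 0, 0], [0, 0, 0, 0, 0, 0, 0], [0, 0, 0, 0, 0, 0, 0]]}}

```text
clock: 11.85
eef_pos: [0.5374, -0.0266, 0.1542]
orientation: [0.538, 0.459, 0.538, -0.459]
contact_force: [-0.1, 1.2, -1.3]
opening: 0.0334
```

Emit:
{"name": "apply_moves", "arguments": {"motion": [[0, 0, -0.001, 0, 0, 0, 0], [0, 0, 0, 0, 0, 0, 0], [0, 0, 0, 0, 0, 0, 0]]}}

```text
clock: 12.1
eef_pos: [0.5374, -0.0266, 0.1532]
orientation: [0.538, 0.459, 0.538, -0.459]
contact_force: [-0.2, -0.4, -1.1]
opening: 0.0333
```

Emit:
{"name": "apply_moves", "arguments": {"motion": [[0, 0, -0.001, 0, 0, 0, 0], [0, 0, 0, 0, 0, 0, 0], [0, 0, 0, 0, 0, 0, 0]]}}

```text
clock: 12.35
eef_pos: [0.5374, -0.0266, 0.1522]
orientation: [0.538, 0.459, 0.538, -0.459]
contact_force: [1.1, -1.3, -1.4]
opening: 0.0334
```

Emit:
{"name": "apply_moves", "arguments": {"motion": [[0, 0, -0.001, 0, 0, 0, 0], [0, 0, 0, 0, 0, 0, 0], [0, 0, 0, 0, 0, 0, 0]]}}

```text
clock: 12.6
eef_pos: [0.5374, -0.0267, 0.1512]
orientation: [0.538, 0.459, 0.538, -0.459]
contact_force: [1.3, -2.1, -1.1]
opening: 0.0332
```

A small lateral force (1.3, -2.1 N) is starting. I'll take a picture to check alignment.

Run:
```python
from h import *
from cell import cams
s,R=st()
d=cams.get_image("side")
tcp=s["eef_pos"]
im=cv2.resize(d["img"][150:290,200:360],None,fx=5,fy=4.2 and 5,interpolation=cv2.INTER_CUBIC)[:600]
cv2.imwrite("pics/side4z.png",im[:,:,::-1])
```

```text
t 12.60 pos [ 0.5374 -0.0267  0.1512] yaw -80.95 tiltfix [0.01 0.01 0.  ] F [ 1.32 -2.12 -1.1 ] M [-0.44 -0.04  0.  ] open 0.0332 q [-0.38  0.49  0.45  1.97 -0.3   0.75  0.41]
```

View pics/side4z.png

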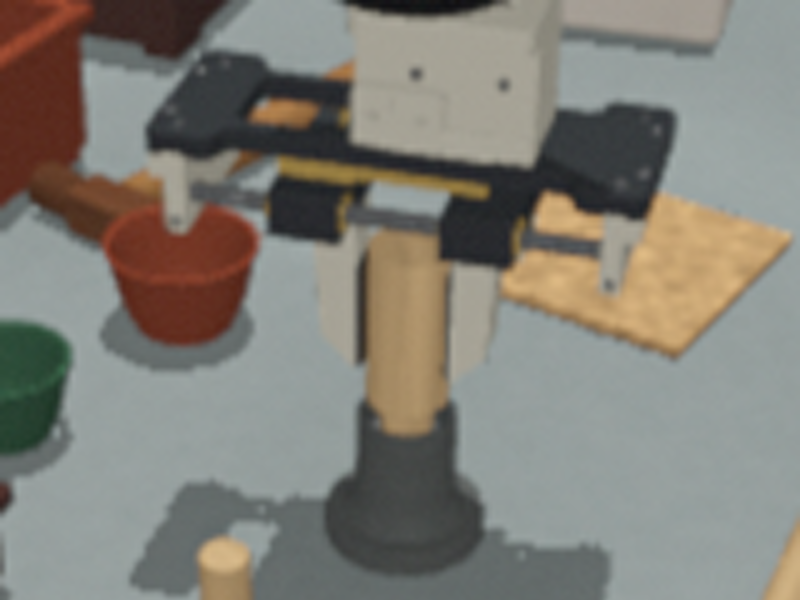

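The handle stands upright and central in the boss, with its shoulder just above the mouth. I'll yield a little with the lateral force and continue.

Emit:
{"name": "apply_moves", "arguments": {"motion": [[0.0002, -0.0005, -0.0005, 0, 0, 0, 0], [0, 0, 0, 0, 0, 0, 0], [0, 0, 0, 0, 0, 0, 0]]}}

```text
clock: 12.9
eef_pos: [0.5375, -0.0269, 0.1507]
orientation: [0.538, 0.459, 0.538, -0.459]
contact_force: [-0.9, -0.7, 0.0]
opening: 0.0334
```

Emit:
{"name": "apply_moves", "arguments": {"motion": [[0, 0, -0.0007, 0, 0, 0, 0], [0, 0, 0, 0, 0, 0, 0], [0, 0, 0, 0, 0, 0, 0]]}}

```text
clock: 13.15
eef_pos: [0.5375, -0.0269, 0.1501]
orientation: [0.538, 0.459, 0.538, -0.459]
contact_force: [-1.0, -0.4, 1.2]
opening: 0.0333
```

Emit:
{"name": "apply_moves", "arguments": {"motion": [[0, 0, -0.0007, 0, 0, 0, 0], [0, 0, 0, 0, 0, 0, 0], [0, 0, 0, 0, 0, 0, 0]]}}

```text
clock: 13.4
eef_pos: [0.5376, -0.027, 0.1494]
orientation: [0.538, 0.459, 0.538, -0.459]
contact_force: [-1.9, -0.6, 4.2]
opening: 0.0333
```

Seating: Fz is rising.

Emit:
{"name": "apply_moves", "arguments": {"motion": [[-0.0002, 0, -0.0007, 0, 0, 0, 0], [0, 0, 0, 0, 0, 0, 0], [0, 0, 0, 0, 0, 0, 0]]}}

```text
clock: 13.65
eef_pos: [0.5375, -0.027, 0.1489]
orientation: [0.538, 0.459, 0.538, -0.459]
contact_force: [-1.6, -0.4, 6.6]
opening: 0.0332
```

Emit:
{"name": "apply_moves", "arguments": {"motion": [[0, 0, -0.0006, 0, 0, 0, 0], [0, 0, 0, 0, 0, 0, 0], [0, 0, 0, 0, 0, 0, 0]]}}

```text
clock: 13.9
eef_pos: [0.5376, -0.027, 0.1485]
orientation: [0.538, 0.459, 0.538, -0.459]
contact_force: [-2.4, 1.2, 8.3]
opening: 0.0333
```

Emit:
{"name": "apply_moves", "arguments": {"motion": [[-0.0002, 0, -0.001, 0, 0, 0, 0], [0, 0, 0, 0, 0, 0, 0], [0, 0, 0, 0, 0, 0, 0]]}}

```text
clock: 14.15
eef_pos: [0.5375, -0.027, 0.1477]
orientation: [0.538, 0.459, 0.538, -0.459]
contact_force: [-2.6, 0.4, 11.6]
opening: 0.0333
```

Emit:
{"name": "apply_moves", "arguments": {"motion": [[0, 0, -0.001, 0, 0, 0, 0], [0, 0, 0, 0, 0, 0, 0], [0, 0, 0, 0, 0, 0, 0]]}}

```text
clock: 14.4
eef_pos: [0.5376, -0.0271, 0.1469]
orientation: [0.538, 0.459, 0.538, -0.459]
contact_force: [-4.1, -0.8, 13.7]
opening: 0.0334
```

Emit:
{"name": "apply_moves", "arguments": {"motion": [[-0.0006, 0, -0.001, 0, 0, 0, 0], [0, 0, 0, 0, 0, 0, 0], [0, 0, 0, 0, 0, 0, 0]]}}

```text
clock: 14.65
eef_pos: [0.5374, -0.0271, 0.1464]
orientation: [0.538, 0.46, 0.537, -0.458]
contact_force: [-2.5, 1.1, 18.5]
opening: 0.0333
```

Emit:
{"name": "apply_moves", "arguments": {"motion": [[0, 0, -0.0008, 0, 0, 0, 0], [0, 0, 0, 0, 0, 0, 0], [0, 0, 0, 0, 0, 0, 0]]}}

```text
clock: 14.9
eef_pos: [0.5375, -0.0271, 0.1458]
orientation: [0.538, 0.46, 0.537, -0.458]
contact_force: [-4.9, -0.7, 20.8]
opening: 0.0331
```

```bash
python3 -c "
from h import *;st()"
```

```text
t 14.90 pos [ 0.5375 -0.0271  0.1458] yaw -80.96 tiltfix [-0.04  0.14  0.  ] F [-4.93 -0.71 20.83] M [-0.05  1.34  0.01] open 0.0331 q [-0.37  0.49  0.45  1.98 -0.31  0.74  0.42]
```

The push has reached about 21 N, inside the 15 to 25 N window. Now I'll lift gently and watch the weight.

Emit:
{"name": "apply_moves", "arguments": {"motion": [[0, 0, 0.001, 0, 0, 0, 0], [0, 0, 0.001, 0, 0, 0, 0], [0, 0, 0.001, 0, 0, 0, 0], [0, 0, 0.001, 0, 0, 0, 0], [0, 0, 0.001, 0, 0, 0, 0], [0, 0, 0.001, 0, 0, 0, 0], [0, 0, 0.002, 0, 0, 0, 0], [0, 0, 0.002, 0, 0, 0, 0], [0, 0, 0.002, 0, 0, 0, 0], [0, 0, 0, 0, 0, 0, 0], [0, 0, 0, 0, 0, 0, 0]]}}

```text
clock: 15.82
eef_pos: [0.5367, -0.027, 0.1564]
orientation: [0.538, 0.459, 0.538, -0.459]
contact_force: [0.1, 0.4, -8.1]
opening: 0.0334
```

Run:
```python
from h import *
from cell import cams
s,R=st()
d=cams.get_image("side")
im=cv2.resize(d["img"][150:290,200:360],None,fx=4,fy=4,interpolation=cv2.INTER_CUBIC)
cv2.imwrite("pics/side5z.png",im[:,:,::-1])
```

```text
t 15.82 pos [ 0.5367 -0.027   0.1564] yaw -80.95 tiltfix [-0.    0.03  0.  ] F [ 0.1   0.42 -8.14] M [-0.04  0.05  0.02] open 0.0334 q [-0.38  0.48  0.46  1.97 -0.3   0.76  0.41]
```

View pics/side5z.png

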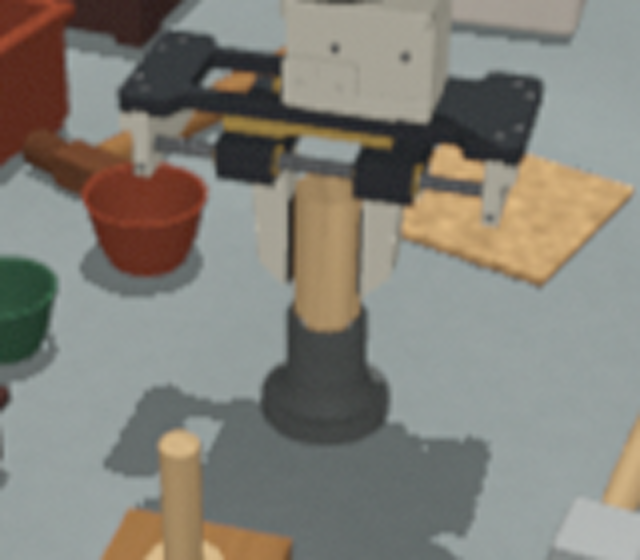

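The tamper is off the table: its shadow has separated from the sole at (325,430), and Fz is -8.1 N, the full weight. I'll refine the pad centre with the side view.

Run:
```python
from h import *
for n,box in(("side0.npz",(285,365,180,222)),("top0.npz",(350,435,180,255))):
    d=dict(np.load(n));hsv=cv2.cvtColor(d["img"],cv2.COLOR_RGB2HSV)
    m=cv2.inRange(hsv,(8,70,110),(30,255,255));k=np.zeros_like(m);k[box[2]:box[3],box[0]:box[1]]=1;m*=k
    m=cv2.morphologyEx(m,cv2.MORPH_CLOSE,np.ones((5,5)));m=cv2.morphologyEx(m,cv2.MORPH_OPEN,np.ones((3,3)))
    uv=np.argwhere(m)[:,::-1]
    p=np.array([onz(d,u,v,.008)[:2]*1000 for u,v in uv],np.float32)
    print(n,cv2.minAreaRect(p),p.mean(0))
    d2=dict(d); print("head proj check", proj(d,[.537,-.0268,.06]))
```

```text
side0.npz ((523.9985961914062, -271.0027770996094), (137.1392059326172, 129.98448181152344), 80.43516540527344) [ 522.3148  -267.60416]
head proj check [280.9292207  232.79458022]
top0.npz ((524.0769653320312, -271.279296875), (129.49990844726562, 129.6709442138672), 80.15985107421875) [ 523.5441  -271.25583]
head proj check [286.43703266 208.90043996]
```

Emit:
{"name": "apply_moves", "arguments": {"motion": [[0, 0, 0.008, 0, 0, 0, 0], [0, 0, 0.015, 0, 0, 0, 0], [0, 0, 0.015, 0, 0, 0, 0], [0, 0, 0.01, 0, 0, 0, 0], [-0.0005, -0.01, 0, 0, 0, 0, 0], [-0.001, -0.02, 0, 0, 0, 0, 0], [-0.0015, -0.025, 0, 0, 0, 0, 0], [-0.0015, -0.025, 0, 0, 0, 0, 0], [-0.0015, -0.025, 0, 0, 0, 0, 0], [-0.0015, -0.025, 0, 0, 0, 0, 0], [-0.0015, -0.025, 0, 0, 0, 0, 0]]}}

```text
clock: 16.78
eef_pos: [0.5268, -0.1838, 0.2039]
orientation: [0.538, 0.459, 0.538, -0.459]
contact_force: [-0.2, 0.1, -8.3]
opening: 0.0334
```

Emit:
{"name": "apply_moves", "arguments": {"motion": [[-0.0015, -0.025, 0, 0, 0, 0, 0], [-0.0015, -0.025, 0, 0, 0, 0, 0], [-0.0015, -0.02, 0, 0, 0, 0, 0], [-0.001, -0.013, 0, 0, 0, 0, 0], [0, -0.007, 0, 0, 0, 0, 0], [0, 0, 0, 0, 0, 0, 0], [0, 0, 0, 0, 0, 0, 0], [0, 0, 0, 0, 0, 0, 0], [0, 0, 0, 0, 0, 0, 0]]}}

```text
clock: 17.53
eef_pos: [0.5225, -0.2703, 0.204]
orientation: [0.538, 0.459, 0.539, -0.458]
contact_force: [-0.1, 1.2, -9.0]
opening: 0.0335
```

Run:
```python
from h import *
from cell import cams
s,R=st()
for n in("side","wrist"):
    d=cams.get_image(n);np.savez(f"{n}6.npz",pos=s["eef_pos"],R=R,**d);cv2.imwrite(f"pics/{n}6.png",d["img"][:,:,::-1])
```

```text
t 17.53 pos [ 0.5225 -0.2703  0.204 ] yaw -80.82 tiltfix [-0.06 -0.01 -0.  ] F [-0.09  1.2  -9.03] M [-0.14 -0.    0.03] open 0.0335 q [ 0.03  0.49  0.5   1.8  -0.29  0.92  0.83]
```

View pics/side6.png

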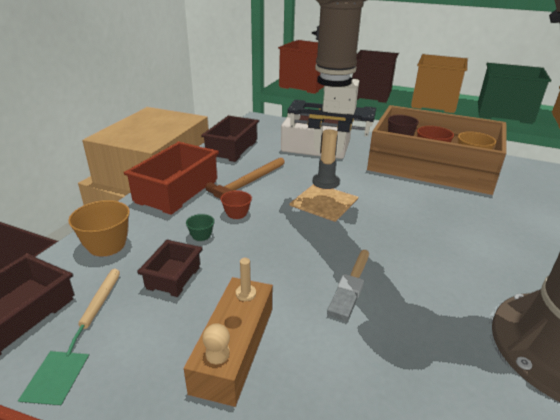

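View pics/wrist6.png

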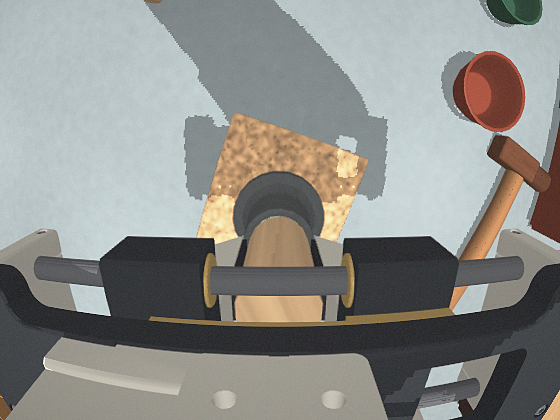

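The tamper hangs over the pad, within about 1 mm of its centre. I'll lower it, slowly at the end.

Emit:
{"name": "apply_moves", "arguments": {"motion": [[0.0005, -0.001, -0.005, 0, 0, 0, 0], [0, 0, -0.01, 0, 0, 0, 0], [0, 0, -0.01, 0, 0, 0, 0], [0, 0, -0.01, 0, 0, 0, 0], [0, 0, -0.006, 0, 0, 0, 0], [0, 0, -0.003, 0, 0, 0, 0], [0, 0, 0, 0, 0, 0, 0], [0, 0, 0, 0, 0, 0, 0], [0, 0, 0, 0, 0, 0, 0]]}}

```text
clock: 18.38
eef_pos: [0.5229, -0.2733, 0.1606]
orientation: [0.538, 0.459, 0.538, -0.459]
contact_force: [0.2, 0.1, -8.9]
opening: 0.0336
```

Emit:
{"name": "apply_moves", "arguments": {"motion": [[0, 0, -0.001, 0, 0, 0, 0], [0, 0, -0.001, 0, 0, 0, 0], [0, 0, -0.001, 0, 0, 0, 0], [0, 0, 0, 0, 0, 0, 0], [0, 0, 0, 0, 0, 0, 0]]}}

```text
clock: 18.8
eef_pos: [0.5226, -0.273, 0.1572]
orientation: [0.538, 0.459, 0.538, -0.459]
contact_force: [-0.3, -1.2, -8.5]
opening: 0.0334
```

Emit:
{"name": "apply_moves", "arguments": {"motion": [[0, 0, -0.0007, 0, 0, 0, 0], [0, 0, -0.0007, 0, 0, 0, 0], [0, 0, 0, 0, 0, 0, 0], [0, 0, 0, 0, 0, 0, 0]]}}

```text
clock: 19.13
eef_pos: [0.5226, -0.273, 0.1558]
orientation: [0.538, 0.459, 0.538, -0.459]
contact_force: [-0.1, -0.5, -8.8]
opening: 0.0332
```

Emit:
{"name": "apply_moves", "arguments": {"motion": [[0.0007, 0.0015, 0, 0, 0, 0, 0], [0, 0, -0.0007, 0, 0, 0, 0], [0, 0, -0.0006, 0, 0, 0, 0], [0, 0, 0, 0, 0, 0, 0], [0, 0, 0, 0, 0, 0, 0]]}}

```text
clock: 19.55
eef_pos: [0.5232, -0.2715, 0.1545]
orientation: [0.538, 0.459, 0.538, -0.459]
contact_force: [0.2, 0.6, -8.2]
opening: 0.0329
```

Emit:
{"name": "apply_moves", "arguments": {"motion": [[0, 0, -0.0006, 0, 0, 0, 0], [0, 0, 0, 0, 0, 0, 0], [0, 0, 0, 0, 0, 0, 0]]}}

```text
clock: 19.8
eef_pos: [0.5233, -0.2716, 0.1542]
orientation: [0.538, 0.459, 0.538, -0.459]
contact_force: [-0.8, 1.2, -3.9]
opening: 0.033
```

Emit:
{"name": "apply_moves", "arguments": {"motion": [[0, 0, -0.0006, 0, 0, 0, 0], [0, 0, 0, 0, 0, 0, 0], [0, 0, 0, 0, 0, 0, 0]]}}

```text
clock: 20.05
eef_pos: [0.5234, -0.2717, 0.1541]
orientation: [0.538, 0.459, 0.538, -0.459]
contact_force: [-2.9, 1.0, 5.8]
opening: 0.0334
```

It's on the pad with a slight overpress. I'll relax it and open gently.

Emit:
{"name": "apply_moves", "arguments": {"motion": [[0, 0, 0.0004, 0, 0, 0, 0], [0, 0, 0, 0, 0, 0, 0], [0, 0, 0, 0, 0, 0, 0]], "grip_force": 15}}

```text
clock: 20.3
eef_pos: [0.5234, -0.2718, 0.154]
orientation: [0.538, 0.459, 0.538, -0.459]
contact_force: [-2.8, 0.5, 4.1]
opening: 0.0332
```

Emit:
{"name": "apply_moves", "arguments": {"motion": [[0, 0, 0, 0, 0, 0, 45], [0, 0, 0, 0, 0, 0, 55], [0, 0, 0, 0, 0, 0, 65], [0, 0, 0, 0, 0, 0, 75], [0, 0, 0, 0, 0, 0, 80], [0, 0, 0, 0, 0, 0, 80], [0, 0, 0, 0, 0, 0, 80], [0, 0, 0, 0, 0, 0, 80]]}}

```text
clock: 20.97
eef_pos: [0.5233, -0.2715, 0.1537]
orientation: [0.538, 0.459, 0.538, -0.459]
contact_force: [0.1, -0.4, -0.2]
opening: 0.073
```

Run:
```python
from h import *
from cell import cams
s,R=st()
d=cams.get_image("side");im=cv2.resize(d["img"][90:240,260:420],None,fx=4,fy=4,interpolation=cv2.INTER_CUBIC)
cv2.imwrite("pics/side7z.png",im[:,:,::-1])
```

```text
t 20.97 pos [ 0.5233 -0.2715  0.1537] yaw -80.95 tiltfix [0. 0. 0.] F [ 0.09 -0.37 -0.18] M [-0.1   0.02  0.05] open 0.0730 q [ 0.06  0.56  0.47  1.84 -0.33  0.82  0.86]
```

View pics/side7z.png

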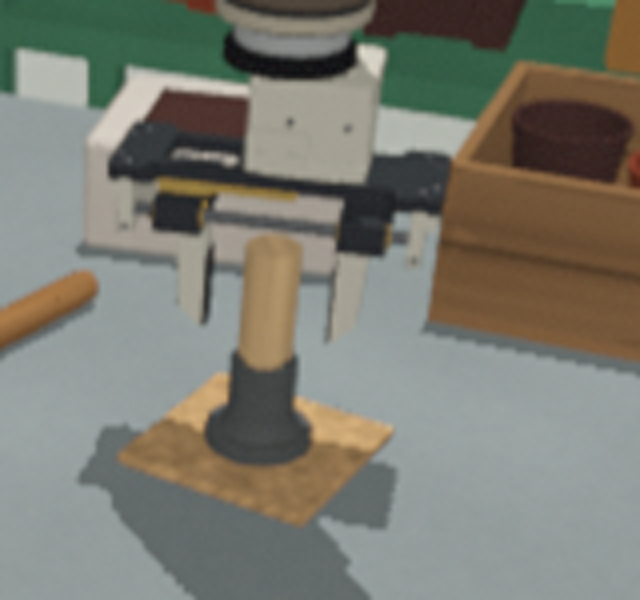

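The tamper stands released on the pad, upright, with the fingers clear of the handle. I'll retreat straight up and then sideways for a final look.

Emit:
{"name": "apply_moves", "arguments": {"motion": [[0, 0, 0.01, 0, 0, 0, 80], [0, 0, 0.02, 0, 0, 0, 80], [0, 0, 0.03, 0, 0, 0, 80], [0, 0, 0.03, 0, 0, 0, 80], [0, 0, 0.03, 0, 0, 0, 80], [0, 0, 0.03, 0, 0, 0, 80], [0, 0, 0.02, 0, 0, 0, 80], [0, 0.03, 0, 0, 0, 0, 80], [0, 0.04, 0, 0, 0, 0, 80], [0, 0.04, 0, 0, 0, 0, 80], [0, 0.04, 0, 0, 0, 0, 80], [0, 0.04, 0, 0, 0, 0, 80]]}}

```text
clock: 22.02
eef_pos: [0.5228, -0.0801, 0.3247]
orientation: [0.538, 0.459, 0.537, -0.459]
contact_force: [0.9, 0.3, 0.3]
opening: 0.0735
```

Emit:
{"name": "apply_moves", "arguments": {"motion": [[0, 0.03, 0, 0, 0, 0, 80], [0, 0.02, 0, 0, 0, 0, 80], [0, 0, 0, 0, 0, 0, 80], [0, 0, 0, 0, 0, 0, 80], [0, 0, 0, 0, 0, 0, 80]]}}

```text
clock: 22.43
eef_pos: [0.5232, -0.0325, 0.3243]
orientation: [0.538, 0.459, 0.537, -0.459]
contact_force: [0.2, -0.5, 0.1]
opening: 0.0731
```

Run:
```python
from h import *
from cell import cams
s,R=st()
for n in("side","top"):
    d=cams.get_image(n);cv2.imwrite(f"pics/{n}8.png",d["img"][:,:,::-1]);np.savez(f"{n}8.npz",**d)
d=dict(np.load("top8.npz"));Z=d["range_z"];K=d["camera_matrix"];T=d["world_from_camera"]
v,u=np.mgrid[:420,:560]
P=np.stack([(u-K[0,2])/K[0,0]*Z,(v-K[1,2])/K[1,1]*Z,Z],-1)@T[:3,:3].T+T[:3,3]
for z0,z1 in((.12,.16),(.014,.03)):
    m=np.zeros((420,560),bool);m[170:260,350:440]=1;m&=(P[...,2]>z0)&(P[...,2]<z1)
    print(cv2.minEnclosingCircle((P[m][:,:2]*1000).astype(np.float32)),m.sum(),P[m][:,2].mean() if m.any() else 0)
```

```text
t 22.43 pos [ 0.5232 -0.0325  0.3243] yaw -81.00 tiltfix [0.03 0.03 0.  ] F [ 0.16 -0.5   0.1 ] M [-0.12  0.09 -0.05] open 0.0731 q [-0.43  0.25  0.49  1.8  -0.13  1.12  0.26]
((523.8609619140625, -269.9913635253906), 17.29319190979004) 266 0.13920225629684577
((524.1141967773438, -269.4850158691406), 33.994171142578125) 335 0.021150774351105774
```

View pics/side8.png

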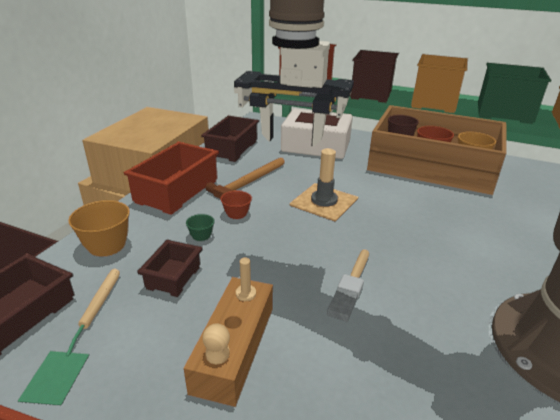

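View pics/top8.png

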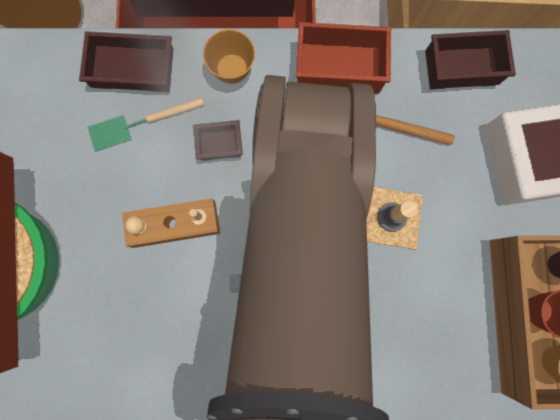

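The tamper stands upright on the pad: top view (392,216), side view (325,190). Handle top and sole are both centred at about (0.524, -0.270), within 2 mm of the pad centre, with less than 1 mm of lean between them. The bystanders haven't moved, so I'm handing in.

```bash
python3 -c "
from cell import workorder;print(workorder.sign_off())"
```

```text
the job is handed in; nothing more can be done
None
```

The tamper is assembled and standing upright in the middle of the cork pad. I handed the job in at about 22.5 s, with the arm clear of everything.

- **Fit:** I lifted the flat-topped handle straight out of the rack's middle hole. I lowered it into the socket by feel and pressed until the push read about 21 N.
- **Lift:** the whole tamper came up by the handle alone, with its full weight (about 8 to 9 N) showing at the wrist. The joint held all the way to the pad.
- **Final position:** the last pictures put the handle's top and the sole within about 2 mm of the pad centre, with less than 1 mm of lean between them.
- **Bystanders:** the ball and slim handles, the pots and the brush looked unmoved. The arm hid the brush and the round and green pots in the last top view, so for those I went by the side view.

**Checks that disagreed:** the top and wrist cameras differed by about 2.5 mm on where the head stood, so I aimed near the middle of the two. Pressing the handle in also gave side forces of up to about 5 N, and these disappeared on lifting.

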